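Top up the dish loader and switch off the emptied warmer place

ROBOT

A 7-joint arm with a two-finger parallel gripper is mounted at the origin on the work surface. World frame = base frame: x ahead of the robot, y to its left, z up, the work surface at z = 0. Lengths are in m, angles in rad, forces in N, time in s.
With the tool pointing down it reaches from about 0.4 to 0.85 m from the base axis. Payload 10.4 kg.
Tool frame: the origin (TCP) lies at the very end of the fingers, on their centre line; the grasp point (between the pads) lies 19 mm behind it; z points along the fingers, y is the line along which they close (so a half turn about z gives the same grasp; the last joint's range is limited). The gripper opens to 85 mm and grips with 20 to 120 N. Pads are 22 mm wide; open, the fingers measure 114 mm over their backs; the gripper's body (76 mm by 85 mm) begins 54 mm behind the grasp point. The pads swing forward as they close: fully open they stand 13 mm farther back than shut.
Start: joints at [1.176, 0.332, -0.065, 1.46, 0.022, 1.35, -0.088], TCP at [0.227, -0.582, 0.231] pointing down, gripper open.
Joint ranges: [-2.6, 2.6], [-0.5, 2.12], [-1.47, 1.34], [0.16, 2.42], [-1.27, 4.41], [0.06, 2.06], [-2.6, 2.6]. Speed limits (rad/s): [2.22, 2.22, 2.79, 2.79, 3.14, 3.14, 3.14].

INTERFACE

Orientations are given as a unit quaternion [x, y, z, w].
In Python, from workcell import * gives the robot as it stands.
- The arm moves only by the tool step_arm, never from a script. Its argument "commands" is one flat list of numbers, 7 for each row, row after row: the finger opening in mm, from 0 to 85.4, then the shift along the world's x, y, z as a fraction of full scale, then the turn, a rotation vector about the world's x, y, z as a fraction of full scale. A call has exactly 10 rows; each row is the pose to reach, as a shift and turn from the pose commanded when the call began, turning the shorter way round; what a row does not reach only later rows make up. Full scale, the value 1, is 0.6 m for a shift and pi rad for a turn. A row lasts 1/8 s, in which the tool goes at most 62.5 mm and 10.7 degrees, less where a joint would pass 70% of its speed; a pose out of reach is approached as far as the arm can. A call with a number of a shift or a turn outside -1 to 1 is refused whole. A call with a gripper value outside its range is refused whole. The fingers move at their own pace and stop on an object; "squeeze" is the grip in N (left out, the last holds). Time passes only in rows, so rows that repeat a pose let the fingers close, or fill a call up. It gives the time, the measured TCP pose, the force, the opening and the grip force at its end, in the units of the state.
- get_obs(): the state, without advancing time (a new reading comes with each control period).
- camera(name): name is "scene" or "top" or "wrist"; returns the picture (384x512x3 uint8, red, green, blue); there is no depth.
- camera_params(name): a dict with "mtx" (3x3 intrinsics, pixels), "extrinsics" (4x4, takes a point from world to camera coordinates); the wrist camera has in their place "tool_from_camera" (4x4, takes a point from camera to tool coordinates, whose origin is the TCP and whose axes are the flange's). Camera axes: x right, y down, z forward; pixel columns grow to the right and rows downward; lengths in m; the calibration is good to about 2 mm. The wrist camera is an equidistant fisheye: a pixel r from the principal point sees the ray r / f radians off the axis. A picture is of the moment at which its call begins: read the wrist's pose just before it. camera_params takes no time and is no camera call.
- hand_in(): hands the job in; it is judged then, once.
The state is a dict: "clock": time; "joint_pos": joint angles; "joint_velocities": joint speeds; "tau": joint torques, N m; "position": TCP position; "ee_rot": TCP orientation; "ft_force": force on the tool from outside, world axes, zero at the start; "torque": the same for the moment, N m; "grip_width": opening from 0.0 (shut) to 1.0 (fully open); "grasp_force": force on a finger pad.
Only numpy, scipy, OpenCV 4.12 (cv2) and the standard library are available. Lean on these libraries where they do the work, as an engineer would, in place of code of your own. Each camera call takes 0.05 s, during which the arm holds its last target. There are 200 camera calls.

TASK

The dish with the blue sticker has finished warming: keeping it level, put it squarely on top of the pile in the loader. The lift may have stopped at any height, so feel for the pile with the dish still in hand, touching gently, and let go only once it rests there - do not drop it. Also switch off the rocker of the warmer place it has left, pressed fully over, leaving the other two on and everything else as it stands.

Things in the scene. Friction and masses are not known exactly. Their poses are not given: they have to be found in the camera images.
- ready_dish_center (a point): centre (half-way up) of the ready dish, the one with a round blue sticker on its lid: round, clear plastic, pink gel inside, 15 mm high, about 30 g. The lid, 60 mm in diameter, makes up the upper 10.5 mm; the foot below it is 55 mm in diameter. z points up through the lid. It starts on one of the warmer's three places.
- wet_dish_a_center (a point): centre (half-way up) of one of the two other dishes on the warmer, same form and size, no sticker; stays where it is
- wet_dish_b_center (a point): centre (half-way up) of the other dish without sticker on the warmer; stays where it is
- warmer: white dish warmer, fixed; 200 mm deep (its x), 340 mm wide (its y), deck 55 mm above the bench; origin under its centre, on the bench; -x is its front, with a dark strip of three red rockers, one straight in front of each place. The three places are 110 mm apart along y, so 50 mm is free between two dishes.
- place_left (a point): centre of the top of the left place (+y side of the warmer): a round steel pad 52 mm in diameter, raised 6 mm above the deck, top 61 mm above the bench, so that a dish on it overhangs all round
- place_middle (a point): centre of the top of the middle pad
- place_right (a point): centre of the top of the right pad (-y side)
- switch_left (a point): pivot of the red left rocker (switch of the left place), at the top of its black bezel, 57 mm above the bench; axes as the warmer's. The rocker is 30 mm long (x), 20 mm wide, with a front (-x) and a rear (+x) wing. On: the front wing lies level, its top 6 mm above this point, and the rear wing slopes up to 10.5 mm above it at its end. Off: the other way round
- rocker_left (a joint): left rocker, rad: 0 = on (front end down), 0.30 = off (rear end pressed fully down, its wing level). It stays where it is left; pressing the rear wing down 12 mm behind the pivot takes about 2.5 N, and it travels about 4 mm there
- switch_middle (a point): pivot of the red middle rocker (switch of the middle place), at the top of its black bezel, 57 mm above the bench; axes as the warmer's. The rocker is 30 mm long (x), 20 mm wide, with a front (-x) and a rear (+x) wing. On: the front wing lies level, its top 6 mm above this point, and the rear wing slopes up to 10.5 mm above it at its end. Off: the other way round
- rocker_middle (a joint): middle rocker, rad: 0 = on (front end down), 0.30 = off (rear end pressed fully down, its wing level). It stays where it is left; pressing the rear wing down 12 mm behind the pivot takes about 2.5 N, and it travels about 4 mm there
- switch_right (a point): pivot of the red right rocker (switch of the right place), at the top of its black bezel, 57 mm above the bench; axes as the warmer's. The rocker is 30 mm long (x), 20 mm wide, with a front (-x) and a rear (+x) wing. On: the front wing lies level, its top 6 mm above this point, and the rear wing slopes up to 10.5 mm above it at its end. Off: the other way round
- rocker_right (a joint): right rocker, rad: 0 = on (front end down), 0.30 = off (rear end pressed fully down, its wing level). It stays where it is left; pressing the rear wing down 12 mm behind the pivot takes about 2.5 N, and it travels about 4 mm there
- loader: white dish loader, fixed; origin on the bench under its pile, base 39 mm high. On the lift of its mast, a sprung plate carries three loose dishes (pile_1 to pile_3, the topmost) like the others, in line with the loader's z axis within 1.5 mm. The top of the pile is 110 to 155 mm above the bench, not told. Pressed with over about 1 N it gives by up to 8 mm, 0.6 N per mm, then stops hard.
- loader_axis (a point): point on the axis of the pile, 39 mm above the bench, axes as the loader's: +x points to the mast, roughly to the bench's left. The mast (165 mm high) begins 67 mm from the axis; two 6 mm guide rods stand 40 mm towards it, 22 mm to either side, under a cross plate (163 mm high, edge 35 mm from the axis). The pile is open at +y, -y and -x: fingers fit best at +y and -y.
- green_bottle: bottle of green liquid with a blue cap, 60 mm in diameter, 150 mm high, origin at the centre of its underside; stays where it is
- slide_box: blue box for slides, 165 x 85 x 35 mm, origin at the centre of its underside; stays where it is
There are look-alikes about, which are no part of the job. Leave any black, orange or yellow look-alike of the loader alone.

How it is judged:
By the outcome, as a careful person would: the job done as asked, in the order asked, and still so for the second after the job is handed in, with the robot touching nothing.
It also fails if it takes over 54 s, if anything falls off the work surface, if the arm or the gripper's body presses on something with over 40 N, if the wrist force passes 120 N, or if a joint passes its speed limit or range.

## Working session

There is one attempt and no reset: what is moved stays moved. The work goes in short steps, Python scripts to look and compute and a tool call to move; the robot and the scene stay as the last step left them, time stands still between calls to the robot, and variables do not carry over. Pictures are saved under pics/ and viewed, at most 10 in all, crops included, and the job is handed in when it is done.

Besides the shell and the picture viewer there is one more tool, called as name(argument=value, ...) on one line, values as JSON. step_arm: Moves the arm, as the interface text tells. Its arguments: {"type":"object","properties":{"commands":{"type":"array","items":{"type":"number"}},"squeeze":{"type":"number"}},"required":["commands"]}

```bash
mkdir -p pics; python3 - <<'E'
from workcell import *
import cv2
o=get_obs(); print(o)
for n in("scene","top"):
    cv2.imwrite(f"pics/{n}0.png",camera(n)[:,:,::-1]); print(n,camera_params(n))
print(camera_params("wrist"))
E
```

```text
{'clock': 0.0, 'joint_pos': array([ 1.17642083,  0.33289943, -0.06470774,  1.46091572,  0.0216275 ,
        1.34988738, -0.08849319]), 'joint_velocities': array([-0.00098232,  0.00122609, -0.00149868, -0.00154966, -0.00257936,
       -0.00065675,  0.000399  ]), 'tau': array([ 1.26384988e-03, -6.25443006e+01,  5.00043947e-02, -3.91604984e+01,
        1.63519563e-02,  9.93298483e-03,  2.72060851e-05]), 'position': array([ 0.22690467, -0.58197   ,  0.23051096]), 'ee_rot': array([ 9.82768567e-01,  1.84838971e-01, -1.73526767e-04, -6.85060077e-04]), 'ft_force': array([-0.11628777,  0.15426777, -0.37383621]), 'torque': array([-0.03681708,  0.02003377,  0.04305877]), 'grasp_force': 0.0, 'grip_width': 0.9998746811046542}
scene {'mtx': array([[389.26155184,   0.        , 260.24964286],
       [  0.        , 389.26155184, 195.167158  ],
       [  0.        ,   0.        ,   1.        ]]), 'extrinsics': array([[ 0.59213033,  0.80582214, -0.00568741, -0.29924331],
       [ 0.56626359, -0.42109984, -0.70853403, -0.24667651],
       [-0.57334738,  0.41632391, -0.70565373,  1.76904899],
       [ 0.
[... 303 characters left out ...]
0.98512016, -0.02208038, -0.17044274,  0.50948211],
       [ 0.17057654, -0.00431089, -0.985335  ,  1.22221512],
       [ 0.        ,  0.        ,  0.        ,  1.        ]])}
{'mtx': array([[297.31863964,   0.        , 256.69611567],
       [  0.        , 297.31863964, 188.92094035],
       [  0.        ,   0.        ,   1.        ]]), 'tool_from_camera': array([[-2.94419309e-04, -9.58080979e-01, -2.86497384e-01,
         7.34216736e-02],
       [ 9.99999863e-01, -4.05973319e-04,  3.29971761e-04,
        -4.53258599e-04],
       [-4.32449962e-04, -2.86497248e-01,  9.58080967e-01,
        -1.42291978e-01],
       [ 0.00000000e+00,  0.00000000e+00,  0.00000000e+00,
         1.00000000e+00]])}
```

View pics/scene0.png

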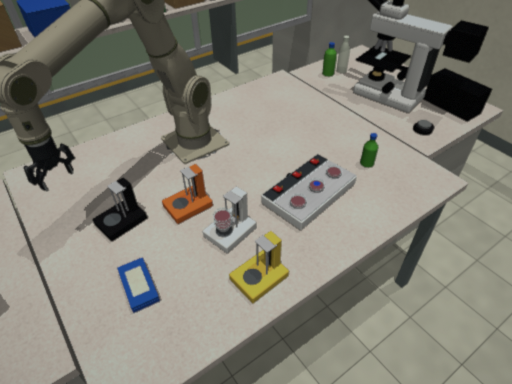

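View pics/top0.png

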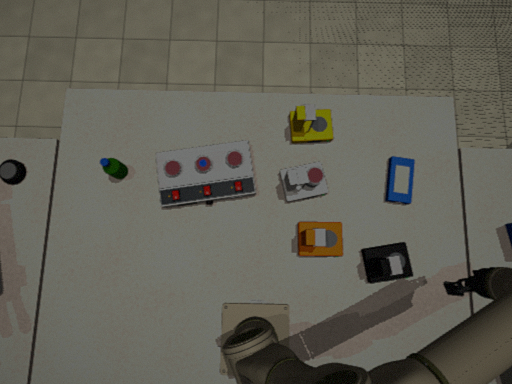

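The scene view shows the blue-stickered dish on the middle place (top view at 203,163; scene view at 317,185). The white loader's pile is at (316,175) in the top view and about (223,216) in the scene view, with its mast to its left.

```bash
cat > h.py <<'E'
from workcell import *
import cv2, numpy as np
from scipy.spatial.transform import Rotation as R
def ray(n,uv,obs=None):
    p=camera_params(n);K=p["mtx"]
    if n=="wrist":
        d=np.array([(uv[0]-K[0,2])/K[0,0],(uv[1]-K[1,2])/K[1,1]]);r=np.hypot(*d)
        c=np.array([*(d/max(r,1e-9)*np.sin(r)),np.cos(r)])
        T=np.eye(4);T[:3,:3]=R.from_quat(obs["ee_rot"]).as_matrix();T[:3,3]=obs["position"]
        T=T@p["tool_from_camera"]
    else:
        c=np.linalg.inv(K)@[uv[0],uv[1],1];T=np.linalg.inv(p["extrinsics"])
    v=T[:3,:3]@c
    return T[:3,3],v/np.linalg.norm(v)
def plane(n,uv,z,obs=None):
    o,v=ray(n,uv,obs);return o+v*(z-o[2])/v[2]
def cross2(a,b):
    (o1,v1),(o2,v2)=a,b
    s=np.linalg.lstsq(np.c_[v1,-v2],o2-o1,rcond=None)[0]
    p,q=o1+v1*s[0],o2+v2*s[1];return (p+q)/2,np.linalg.norm(p-q)
def blobs(m,amin=20):
    n,l,s,c=cv2.connectedComponentsWithStats(m.astype(np.uint8))
    return [(c[i].round(1),s[i].tolist()) for i in range(1,n) if s[i,4]>=amin]
def masks(im):
    h,s,v=np.moveaxis(cv2.cvtColor(im,cv2.COLOR_RGB2HSV).astype(int),2,0)
    return dict(red=((h<8)|(h>172))&(s>150)&(v>90),pink=((h<12)|(h>160))&(s>50)&(s<=150)&(v>60),blue=(h>105)&(h<130)&(s>120)&(v>60))
E
python3 - <<'E'
from h import *
for n in("scene","top"):
    im=cv2.cvtColor(cv2.imread(f"pics/{n}0.png"),cv2.COLOR_BGR2RGB)
    for k,m in masks(im).items():
        for c,s in blobs(m,8): 
            if (120<c[0]<350 and 130<c[1]<240): print(n,k,c,s,*(plane(n,c,z)[:2].round(3) for z in(.065,.076,.13)))
im=[cv2.imread("pics/scene0.png")[140:290,170:380],cv2.imread("pics/top0.png")[130:220,150:340]]
cv2.imwrite("pics/c0.png",np.vstack([cv2.resize(i,(760,int(760*i.shape[0]/i.shape[1])),interpolation=2)[:300] if 0 else cv2.resize(i,(420,300),interpolation=2) for i in im]))
E
```

```text
scene red [314.5 160.9] [311, 159, 8, 5, 25] [0.486 0.285] [0.495 0.275] [0.541 0.228]
scene red [296.6 174. ] [293, 172, 8, 5, 27] [0.503 0.177] [0.513 0.168] [0.557 0.127]
scene red [277.4 188.2] [273, 186, 9, 5, 30] [0.522 0.068] [0.53  0.061] [0.574 0.025]
scene pink [312.8 158.8] [310, 158, 7, 3, 9] [0.472 0.288] [0.481 0.279] [0.527 0.231]
scene pink [333.6 171.1] [328, 167, 12, 9, 84] [0.577 0.303] [0.585 0.293] [0.625 0.245]
scene pink [193.7 172.3] [190, 168, 8, 10, 18] [ 0.256 -0.139] [ 0.268 -0.144] [ 0.326 -0.168]
scene pink [315.8 186. ] [310, 181, 13, 9, 56] [0.598 0.191] [0.606 0.182] [0.645 0.14 ]
scene pink [274.8 186.2] [272, 185, 6, 4, 9] [0.507 0.067] [0.516 0.06 ] [0.56  0.024]
scene pink [191.4 193.3] [189, 186, 7, 16, 38] [ 0.354 -0.203] [ 0.364 -0.208] [ 0.417 -0.229]
scene pink [186.1 192. ] [185, 189, 3, 6, 9] [ 0.336 -0.216] [ 0.347 -0.22 ] [ 0.4  -0.24]
scene pink [297.5 200.5] [291, 196, 14, 10, 106] [0.615 0.087] [0.623 0.079] [0.662 0.042]
scene pink [180.9 206.5] [173, 202, 16, 7, 17] [ 0.39  -0.266] [ 0.401 -0.27 ] [ 0.451 -0.288]
scene pink [210.3 20
[... 356 characters left out ...]
p red [237.8 185.2] [235, 182, 6, 8, 40] [0.515 0.071] [0.513 0.07 ] [0.504 0.067]
top red [206.5 190. ] [204, 186, 6, 9, 43] [0.496 0.179] [0.494 0.178] [0.485 0.17 ]
top red [175.1 194.4] [172, 191, 7, 8, 43] [0.478 0.287] [0.476 0.285] [0.468 0.273]
top pink [234.1 158.1] [227, 151, 15, 15, 170] [0.613 0.087] [0.61  0.086] [0.596 0.083]
top pink [203.1 163.9] [196, 157, 15, 14, 116] [0.589 0.195] [0.586 0.194] [0.573 0.186]
top pink [172.1 167.5] [165, 161, 15, 14, 170] [0.573 0.304] [0.571 0.301] [0.559 0.288]
top pink [314.9 174.8] [308, 168, 15, 15, 181] [ 0.559 -0.2  ] [ 0.556 -0.198] [ 0.545 -0.188]
top blue [202.4 162.9] [199, 160, 8, 7, 40] [0.593 0.198] [0.59  0.196] [0.577 0.188]
```

View pics/c0.png

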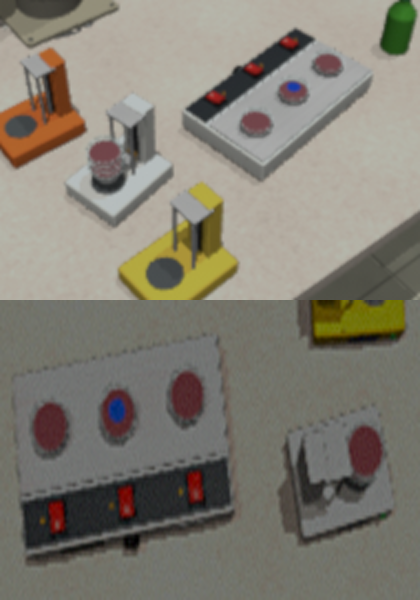

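The crop confirms it: the stickered dish is in the middle place, with three red rockers in front, and the white loader's mast is on the +y side. Next I move over the loader for a wrist look.

step_arm(commands=[85, 0.533, 0.65, 0.09, 0, 0, 0.435, 85, 0.533, 0.65, 0.09, 0, 0, 0.435, 85, 0.533, 0.65, 0.09, 0, 0, 0.435, 85, 0.533, 0.65, 0.09, 0, 0, 0.435, 85, 0.533, 0.65, 0.09, 0, 0, 0.435, 85, 0.533, 0.65, 0.09, 0, 0, 0.435, 85, 0.533, 0.65, 0.09, 0, 0, 0.435, 85, 0.533, 0.65, 0.09, 0, 0, 0.435, 85, 0.533, 0.65, 0.09, 0, 0, 0.435, 85, 0.533, 0.65, 0.09, 0, 0, 0.435], squeeze=30)

```text
clock: 1.35
position: [0.5468, -0.1922, 0.2849]
ee_rot: [0.645, 0.764, -0.0, -0.0]
ft_force: [0.1, -0.6, 0.6]
grip_width: 0.997
grasp_force: 0.0
```

```bash
cat > w.py <<'E'
from h import *
import sys
o=get_obs();im=camera("wrist");cv2.imwrite(f"pics/{sys.argv[1]}.png",im[:,:,::-1])
print(o["clock"],o["position"].round(4),R.from_quat(o["ee_rot"]).as_matrix().round(3).tolist(),o["ft_force"].round(2),o["joint_velocities"].round(2))
for k,m in masks(im).items():
    for c,s in blobs(m,60): print(k,c,s,[plane("wrist",c,z,o)[:2].round(4).tolist() for z in(.065,.076,.13)])
E
python3 w.py w1
```

```text
1.35 [ 0.5468 -0.1922  0.2849] [[-0.167, 0.986, -0.001], [0.986, 0.167, 0.0], [0.0, -0.001, -1.0]] [ 0.11 -0.63  0.6 ] [ 0.03 -0.01  0.03  0.01  0.   -0.    0.01]
pink [261.6 170.1] [238, 147, 48, 47, 1766] [[0.5548, -0.2014], [0.5542, -0.1989], [0.5512, -0.1867]]
blue [222.7 315.5] [189, 299, 92, 31, 1001] [[0.5348, -0.4408], [0.5348, -0.4311], [0.5348, -0.3832]]
```

View pics/w1.png

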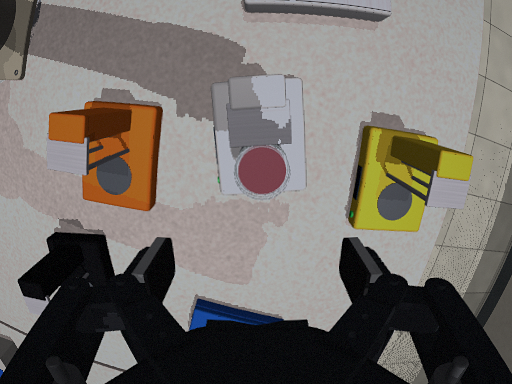

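The wrist view shows the pile's lid at (262,170), about 55 px across, with cross plate and mast above it and orange and yellow look-alikes on either side. Next I go over the ready dish.

step_arm(commands=[85, 0.072, 0.647, -0.1, 0, 0, 0, 85, 0.072, 0.647, -0.1, 0, 0, 0, 85, 0.072, 0.647, -0.1, 0, 0, 0, 85, 0.072, 0.647, -0.2, 0, 0, 0, 85, 0.072, 0.647, -0.2, 0, 0, 0, 85, 0.072, 0.647, -0.2, 0, 0, 0, 85, 0.072, 0.647, -0.2, 0, 0, 0, 85, 0.072, 0.647, -0.2, 0, 0, 0, 85, 0.072, 0.647, -0.2, 0, 0, 0, 85, 0.072, 0.647, -0.2, 0, 0, 0])

```text
clock: 2.65
position: [0.5909, 0.1935, 0.1659]
ee_rot: [0.647, 0.763, 0.0, 0.001]
ft_force: [-0.5, -0.1, 0.0]
grip_width: 0.993
grasp_force: 0.0
```

```bash
python3 w.py w2; python3 - <<'E'
from h import *
o=dict(position=np.array([0.5468,-0.1922,0.2849]),ee_rot=[0.645,0.764,0,0])
print(cross2(ray("wrist",(261.6,170.1),o),ray("top",(314.9,174.8))))
im=cv2.imread("pics/w2.png")
g=cv2.GaussianBlur(cv2.cvtColor(im,cv2.COLOR_BGR2GRAY),(3,3),0)
c=cv2.HoughCircles(g,3,1.5,80,param1=120,param2=40,minRadius=20,maxRadius=70);o=get_obs()
if c is not None:
    for x in c[0][:6]: print(x,plane("wrist",x[:2],.076,o))
E
```

```text
2.65 [0.5909 0.1935 0.1659] [[-0.164, 0.987, 0.001], [0.987, 0.164, -0.001], [-0.001, 0.001, -1.0]] [-0.46 -0.15  0.03] [-0.   -0.   -0.01 -0.   -0.   -0.   -0.  ]
red [146.1  63.1] [131, 50, 31, 26, 649] [[0.4819, 0.2876], [0.4863, 0.2866], [0.5079, 0.2818]]
red [154.2 187.9] [137, 177, 34, 23, 665] [[0.5013, 0.1802], [0.5048, 0.1841], [0.5221, 0.2032]]
red [174.6 291.6] [165, 283, 18, 18, 217] [[0.526, 0.0716], [0.5284, 0.0804], [0.5402, 0.1236]]
pink [261.6  56.9] [229, 26, 66, 63, 3230] [[0.5771, 0.3036], [0.5772, 0.3019], [0.5777, 0.2936]]
pink [260.7 185.1] [230, 157, 62, 60, 2074] [[0.5941, 0.198], [0.5934, 0.2011], [0.5901, 0.2162]]
pink [263.8 294.9] [238, 276, 52, 40, 1646] [[0.6165, 0.0856], [0.6148, 0.0938], [0.6065, 0.1339]]
blue [260.9 190.4] [245, 176, 32, 30, 757] [[0.5951, 0.1934], [0.5943, 0.1967], [0.5908, 0.2128]]
(array([ 0.5535639 , -0.19576307,  0.08885987]), np.float64(0.0005111106243844228))
[261.75  54.75  33.2 ] [0.57687189 0.30407229 0.076     ]
[260.25 186.75  29.3 ] [0.59315283 0.2001082  0.076     ]
[263.25 296.25  27.65] [0.61447952 0.0925219  0.076     ]
```

View pics/w2.png

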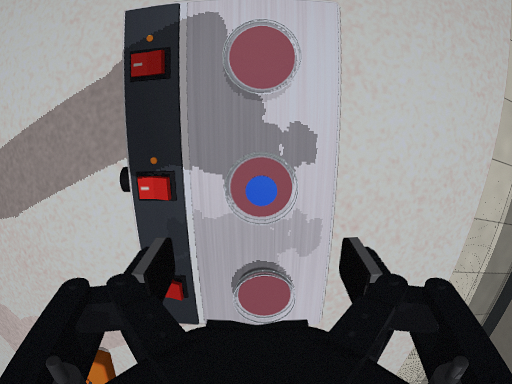

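The wrist view shows the ready dish centred at about (261,187) and its rocker at (154,188), with neighbours at (262,57) and (264,295). I go down and grip it.

step_arm(commands=[85, 0.006, 0.005, -0.06, 0, 0, 0, 85, 0.006, 0.005, -0.11, 0, 0, 0, 85, 0.006, 0.005, -0.15, 0, 0, 0, 85, 0.006, 0.005, -0.174, 0, 0, 0, 85, 0.006, 0.005, -0.174, 0, 0, 0, 85, 0.006, 0.005, -0.174, 0, 0, 0, 70, 0.006, 0.005, -0.174, 0, 0, 0, 64, 0.006, 0.005, -0.174, 0, 0, 0, 60, 0.006, 0.005, -0.174, 0, 0, 0, 55, 0.006, 0.005, -0.174, 0, 0, 0], squeeze=20)

```text
clock: 3.95
position: [0.5939, 0.199, 0.0614]
ee_rot: [0.645, 0.764, 0.0, 0.0]
ft_force: [-1.1, -0.5, 4.3]
grip_width: 0.689
grasp_force: 21.1
```

```bash
python3 w.py w3
```

```text
3.95 [0.5939 0.199  0.0614] [[-0.167, 0.986, 0.001], [0.986, 0.167, 0.0], [-0.0, 0.001, -1.0]] [-1.15 -0.53  4.34] [0. 0. 0. 0. 0. 0. 0.]
red [74.2 52.7] [54, 30, 46, 46, 1374] [[0.4828, 0.2878], [0.4906, 0.2865], [0.5292, 0.2801]]
red [ 96.  245.5] [72, 227, 49, 38, 1158] [[0.5019, 0.1808], [0.5082, 0.1879], [0.5394, 0.2233]]
red [123.7 363.6] [114, 357, 23, 16, 187] [[0.5117, 0.0758], [0.5173, 0.0913], [0.5446, 0.1675]]
pink [258.   40.3] [201, 0, 115, 89, 8567] [[0.5777, 0.3006], [0.578, 0.2982], [0.5797, 0.2869]]
pink [256.6 245.3] [207, 206, 100, 88, 5030] [[0.594, 0.2002], [0.593, 0.2058], [0.5884, 0.2336]]
blue [256.5 260.9] [231, 239, 52, 45, 1832] [[0.5955, 0.1908], [0.5945, 0.1972], [0.5892, 0.2286]]
```

View pics/w3.png

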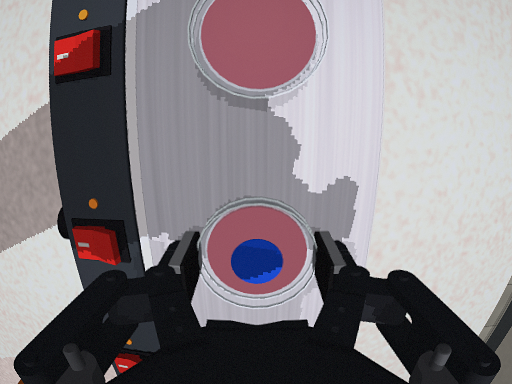

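The dish is gripped by the lid with its centre at about (257,250), and the opening reads 59 mm. I lift it level and carry it past the pile for a second look.

step_arm(commands=[55, 0, 0, 0, 0, 0, 0, 55, 0, 0, 0.03, 0, 0, 0, 55, 0, 0, 0.09, 0, 0, 0, 55, 0, 0, 0.17, 0, 0, 0, 55, 0, -0.03, 0.25, 0, 0, 0, 55, -0.01, -0.1, 0.267, 0, 0, 0, 55, -0.02, -0.19, 0.267, 0, 0, 0, 55, -0.03, -0.28, 0.267, 0, 0, 0, 55, -0.04, -0.37, 0.267, 0, 0, 0, 55, -0.05, -0.46, 0.267, 0, 0, 0])

```text
clock: 5.25
position: [0.5633, -0.0787, 0.2223]
ee_rot: [0.645, 0.764, 0.0, 0.001]
ft_force: [1.1, -0.8, -1.5]
grip_width: 0.691
grasp_force: 22.0
```

step_arm(commands=[55, -0.01, -0.09, 0, 0, 0, 0, 55, -0.02, -0.17, 0, 0, 0, 0, 55, -0.02, -0.23, 0, 0, 0, 0, 55, -0.02, -0.27, 0, 0, 0, 0, 55, -0.02, -0.289, 0, 0, 0, 0, 55, -0.02, -0.289, 0, 0, 0, 0, 55, -0.02, -0.289, 0, 0, 0, 0, 55, -0.02, -0.289, 0, 0, 0, 0, 55, -0.02, -0.289, 0, 0, 0, 0, 55, -0.02, -0.289, 0, 0, 0, 0])

```text
clock: 6.5
position: [0.5517, -0.2503, 0.2212]
ee_rot: [0.645, 0.764, 0.0, 0.0]
ft_force: [-0.3, -0.0, -1.0]
grip_width: 0.686
grasp_force: 22.0
```

```bash
python3 w.py w4; python3 - <<'E'
from h import *
o1=dict(position=np.array([0.5468,-0.1922,0.2849]),ee_rot=[0.645,0.764,0,0]);o=get_obs();print(o["ee_rot"])
for n,oo in(("w1",o1),("w4",o)):
    m=masks(cv2.cvtColor(cv2.imread(f"pics/{n}.png"),cv2.COLOR_BGR2RGB))["pink"].astype(np.uint8)
    for c in cv2.findContours(m,0,1)[0]:
        if cv2.contourArea(c)>500: 
            e=cv2.fitEllipse(cv2.convexHull(c));print(n,e,[plane("wrist",e[0],z,oo)[:2].round(4).tolist() for z in(.11,.12,.13,.14)])
E
```

```text
6.5 [ 0.5517 -0.2503  0.2212] [[-0.167, 0.986, 0.0], [0.986, 0.167, 0.0], [0.0, 0.0, -1.0]] [-0.26 -0.04 -0.98] [ 0.  0.  0. -0. -0.  0.  0.]
pink [268.7 120.5] [238, 90, 62, 62, 2961] [[0.5547, -0.1937], [0.5541, -0.1931], [0.5515, -0.1902]]
pink [256.6 245.2] [207, 206, 100, 88, 5027] [[0.5657, -0.3311], [0.5647, -0.3255], [0.5601, -0.2977]]
blue [256.6 260.8] [231, 239, 52, 45, 1832] [[0.5691, -0.3513], [0.568, -0.3449], [0.5627, -0.3135]]
blue [229.  312.5] [191, 295, 100, 32, 1430] [[0.5473, -0.4355], [0.547, -0.426], [0.5457, -0.3794]]
[6.45359870e-01 7.63878679e-01 3.71523397e-05 2.90318142e-05]
w1 ((261.6362609863281, 170.07611083984375), (46.75368118286133, 47.556636810302734), 78.21099853515625) [[0.5525, -0.1912], [0.552, -0.189], [0.5514, -0.1867], [0.5508, -0.1845]]
w4 ((256.6332702636719, 249.4525909423828), (88.4358139038086, 99.30645751953125), 90.49932861328125) [[0.5626, -0.3126], [0.5617, -0.3073], [0.5608, -0.302], [0.5599, -0.2967]]
w4 ((268.668212890625, 120.53083801269531), (61.03776168823242, 61.44462585449219), 83.23827362060547) [[0.5524, -0.1914], [0.5519, -0.1908], [0.5514, -0.1903], [0.5509, -0.1898]]
```

View pics/w4.png

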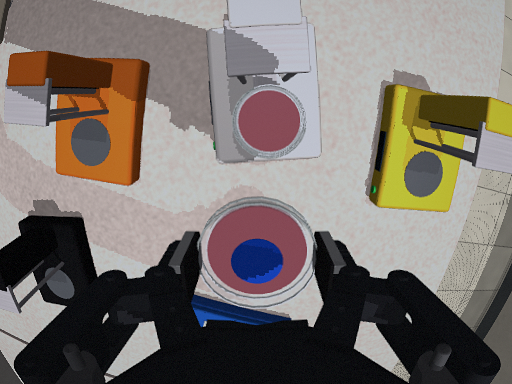

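The carried dish is level at (257,249), and its sticker and gel parallax agree. The pile is at (269,121). The estimates put the pile top near z 0.122 and the target TCP at about (0.5515, -0.190). Next I move over the pile and stop well above it.

step_arm(commands=[55, 0, 0.04, 0, 0, 0, 0, 55, 0, 0.08, 0, 0, 0, 0, 55, 0, 0.1, 0, 0, 0, 0, 55, 0, 0.1, 0, 0, 0, 0, 55, 0, 0.1, -0.03, 0, 0, 0, 55, 0, 0.1, -0.06, 0, 0, 0, 55, 0, 0.1, -0.09, 0, 0, 0, 55, 0, 0.1, -0.117, 0, 0, 0, 55, 0, 0.1, -0.117, 0, 0, 0, 55, 0, 0.1, -0.117, 0, 0, 0])

```text
clock: 7.8
position: [0.552, -0.1905, 0.1514]
ee_rot: [0.645, 0.764, 0.0, 0.0]
ft_force: [0.7, 0.5, 0.2]
grip_width: 0.688
grasp_force: 22.0
```

```bash
cat > f.py <<'E'
from h import *
F=[];P=[]
o=get_obs();print(o["clock"],o["position"].round(4),o["ft_force"].round(2),o["torque"].round(3))
for i in range(2): camera("wrist");F.append(get_obs()["ft_force"][2])
print(np.round(F,2))
E
python3 f.py; python3 - <<'E'
from h import *
im=camera("scene");cv2.imwrite("pics/s5.png",cv2.resize(im[150:260,170:300,::-1],(650,550),interpolation=2))
E
```

```text
7.8 [ 0.552  -0.1905  0.1514] [0.71 0.54 0.24] [-0.022 -0.031 -0.001]
[-0.33 -1.66]
```

View pics/s5.png

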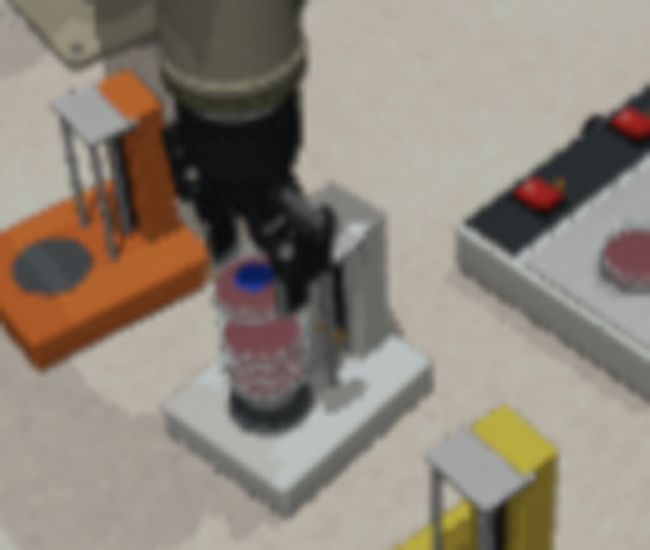

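The scene crop shows the dish held level just above the pile, with a clear gap. Single force readings are noisy, so I'll average several. Next I go down to just above the estimated top.

step_arm(commands=[55, 0, 0, -0.005, 0, 0, 0, 55, 0, 0, -0.01, 0, 0, 0, 55, 0, 0, -0.015, 0, 0, 0, 55, 0, 0, -0.02, 0, 0, 0, 55, 0, 0, -0.025, 0, 0, 0, 55, 0, 0, -0.03, 0, 0, 0, 55, 0, 0, -0.03, 0, 0, 0, 55, 0, 0, -0.03, 0, 0, 0, 55, 0, 0, -0.03, 0, 0, 0, 55, 0, 0, -0.03, 0, 0, 0])

```text
clock: 9.2
position: [0.5517, -0.1905, 0.133]
ee_rot: [0.645, 0.764, 0.0, 0.0]
ft_force: [0.0, -0.5, -0.9]
grip_width: 0.69
grasp_force: 22.0
```

```bash
cat > f.py <<'E'
from h import *
F=[];P=[]
for i in range(10): o=get_obs();F.append(np.r_[o["ft_force"],o["torque"]]);P.append(o["position"]);camera("wrist")
print(o["clock"],np.mean(P,0).round(4),np.mean(F,0).round(3),np.std(F,0).round(2)[:3])
E
python3 f.py
```

```text
9.65 [ 0.5517 -0.1905  0.133 ] [-0.137 -0.072 -0.48  -0.004  0.008  0.023] [0.55 0.36 0.41]
```

step_arm(commands=[55, 0, 0, -0.002, 0, 0, 0, 55, 0, 0, -0.004, 0, 0, 0, 55, 0, 0, -0.006, 0, 0, 0, 55, 0, 0, -0.007, 0, 0, 0, 55, 0, 0, -0.007, 0, 0, 0, 55, 0, 0, -0.007, 0, 0, 0, 55, 0, 0, -0.007, 0, 0, 0, 55, 0, 0, -0.007, 0, 0, 0, 55, 0, 0, -0.007, 0, 0, 0, 55, 0, 0, -0.007, 0, 0, 0])

```text
clock: 10.95
position: [0.5517, -0.1905, 0.1287]
ee_rot: [0.645, 0.764, 0.0, 0.0]
ft_force: [-0.3, 0.0, 0.1]
grip_width: 0.69
grasp_force: 22.0
```

```bash
python3 f.py
```

```text
11.4 [ 0.5517 -0.1905  0.1287] [ 0.091  0.01  -0.154  0.011  0.004 -0.006] [0.53 0.37 0.65]
```

step_arm(commands=[55, 0, 0, -0.001, 0, 0, 0, 55, 0, 0, -0.002, 0, 0, 0, 55, 0, 0, -0.003, 0, 0, 0, 55, 0, 0, -0.004, 0, 0, 0, 55, 0, 0, -0.004, 0, 0, 0, 55, 0, 0, -0.004, 0, 0, 0, 55, 0, 0, -0.004, 0, 0, 0, 55, 0, 0, -0.004, 0, 0, 0, 55, 0, 0, -0.004, 0, 0, 0, 55, 0, 0, -0.004, 0, 0, 0])

```text
clock: 12.7
position: [0.5517, -0.1905, 0.1263]
ee_rot: [0.645, 0.764, 0.0, 0.0]
ft_force: [-0.7, 0.7, -1.1]
grip_width: 0.692
grasp_force: 22.0
```

```bash
python3 f.py
```

```text
13.15 [ 0.5517 -0.1905  0.1263] [-0.18  -0.078 -0.261 -0.014 -0.002 -0.003] [0.35 0.34 0.44]
```

step_arm(commands=[55, 0, 0, -0.001, 0, 0, 0, 55, 0, 0, -0.002, 0, 0, 0, 55, 0, 0, -0.003, 0, 0, 0, 55, 0, 0, -0.004, 0, 0, 0, 55, 0, 0, -0.004, 0, 0, 0, 55, 0, 0, -0.004, 0, 0, 0, 55, 0, 0, -0.004, 0, 0, 0, 55, 0, 0, -0.004, 0, 0, 0, 55, 0, 0, -0.004, 0, 0, 0, 55, 0, 0, -0.004, 0, 0, 0])

```text
clock: 14.45
position: [0.5517, -0.1905, 0.1239]
ee_rot: [0.645, 0.764, 0.0, 0.0]
ft_force: [0.4, -0.2, 0.4]
grip_width: 0.694
grasp_force: 22.0
```

```bash
python3 f.py
```

```text
14.9 [ 0.5517 -0.1905  0.1239] [-0.217 -0.069 -0.205  0.001 -0.003  0.016] [0.32 0.73 0.47]
```

step_arm(commands=[55, 0, 0, -0.001, 0, 0, 0, 55, 0, 0, -0.002, 0, 0, 0, 55, 0, 0, -0.003, 0, 0, 0, 55, 0, 0, -0.004, 0, 0, 0, 55, 0, 0, -0.004, 0, 0, 0, 55, 0, 0, -0.004, 0, 0, 0, 55, 0, 0, -0.004, 0, 0, 0, 55, 0, 0, -0.004, 0, 0, 0, 55, 0, 0, -0.004, 0, 0, 0, 55, 0, 0, -0.004, 0, 0, 0])

```text
clock: 16.2
position: [0.5517, -0.1905, 0.1215]
ee_rot: [0.645, 0.764, 0.0, 0.0]
ft_force: [-0.2, -0.9, 0.2]
grip_width: 0.692
grasp_force: 22.0
```

```bash
python3 f.py
```

```text
16.65 [ 0.5517 -0.1905  0.1215] [-0.029 -0.516  0.102 -0.005  0.009 -0.011] [0.51 0.4  0.39]
```

step_arm(commands=[55, 0, 0, -0.001, 0, 0, 0, 55, 0, 0, -0.002, 0, 0, 0, 55, 0, 0, -0.003, 0, 0, 0, 55, 0, 0, -0.003, 0, 0, 0, 55, 0, 0, -0.003, 0, 0, 0, 55, 0, 0, -0.003, 0, 0, 0, 55, 0, 0, -0.003, 0, 0, 0, 55, 0, 0, -0.003, 0, 0, 0, 55, 0, 0, -0.003, 0, 0, 0, 55, 0, 0, -0.003, 0, 0, 0])

```text
clock: 17.95
position: [0.5517, -0.1905, 0.1197]
ee_rot: [0.645, 0.764, 0.0, 0.0]
ft_force: [-0.3, 0.6, 1.5]
grip_width: 0.689
grasp_force: 22.1
```

```bash
python3 f.py
```

```text
18.4 [ 0.5517 -0.1905  0.1197] [-0.569 -0.094  1.986 -0.044  0.21   0.014] [0.44 0.41 0.33]
```

Contact: the force rises about 2.2 N, with some moment about y. One composite look will show whether the dish is seated or a fingertip is touching.

```bash
python3 - <<'E'
from h import *
a=camera("scene")[185:245,190:260,::-1];b=camera("wrist")[180:330,130:380,::-1];c=camera("top")[145:200,270:345,::-1]
z=lambda i,w,h:cv2.resize(i,(w,h),interpolation=2)
cv2.imwrite("pics/c6.png",np.vstack([np.hstack([z(a,400,300),z(c,400,300)]),z(b,800,300)[:, :]]) if 0 else np.hstack([z(a,385,330),np.vstack([z(b,410,246)]+[z(c,410,84*0+300)])[:330]]) if 0 else np.hstack([cv2.copyMakeBorder(z(a,350,300),0,300,0,0,0),np.vstack([z(b,450,270),z(c,450,330)])]))
E
```

```text
(no output)
```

View pics/c6.png

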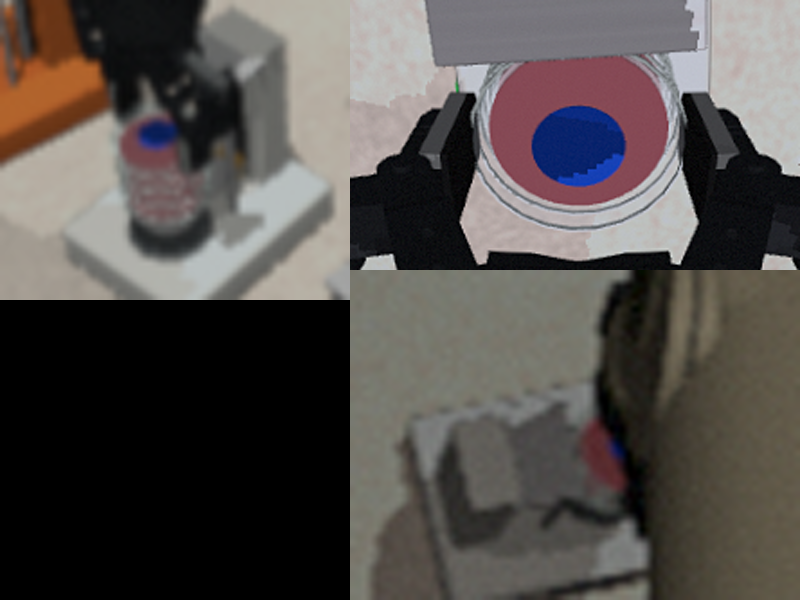

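The pile is aligned under the dish, symmetrical between the fingers at wrist view (580,130), with the four dishes stacked and level. I ease up slightly to a light touch before letting go.

step_arm(commands=[55, 0, 0, 0.001, 0, 0, 0, 55, 0, 0, 0.002, 0, 0, 0, 55, 0, 0, 0.002, 0, 0, 0, 55, 0, 0, 0.002, 0, 0, 0, 55, 0, 0, 0.002, 0, 0, 0, 55, 0, 0, 0.002, 0, 0, 0, 55, 0, 0, 0.002, 0, 0, 0, 55, 0, 0, 0.002, 0, 0, 0, 55, 0, 0, 0.002, 0, 0, 0, 55, 0, 0, 0.002, 0, 0, 0])

```text
clock: 19.85
position: [0.5517, -0.1905, 0.1209]
ee_rot: [0.645, 0.764, 0.0, 0.0]
ft_force: [-0.2, -0.9, 0.8]
grip_width: 0.694
grasp_force: 22.1
```

```bash
python3 f.py
```

```text
20.3 [ 0.5517 -0.1905  0.1209] [-0.493  0.137  0.818 -0.066  0.137 -0.006] [0.59 0.64 0.38]
```

The dish rests with about 1.1 N of touch. Letting go gradually.

step_arm(commands=[59, 0, 0, 0, 0, 0, 0, 60, 0, 0, 0, 0, 0, 0, 61, 0, 0, 0, 0, 0, 0, 62, 0, 0, 0, 0, 0, 0, 64, 0, 0, 0, 0, 0, 0, 68, 0, 0, 0, 0, 0, 0, 74, 0, 0, 0, 0, 0, 0, 80, 0, 0, 0, 0, 0, 0, 85, 0, 0, 0, 0, 0, 0, 85, 0, 0, 0, 0, 0, 0])

```text
clock: 21.6
position: [0.5517, -0.1905, 0.1209]
ee_rot: [0.645, 0.764, 0.0, 0.0]
ft_force: [0.4, -1.1, -0.2]
grip_width: 0.995
grasp_force: 0.0
```

```bash
python3 w.py w7; python3 f.py
```

```text
21.6 [ 0.5517 -0.1905  0.1209] [[-0.167, 0.986, 0.0], [0.986, 0.167, 0.0], [0.0, 0.0, -1.0]] [ 0.44 -1.08 -0.16] [ 0.  0.  0.  0. -0. -0.  0.]
pink [256.7 247. ] [207, 210, 100, 85, 4894] [[0.5573, -0.2214], [0.5563, -0.2156], [0.5516, -0.1875]]
blue [256.6 261.3] [231, 239, 52, 45, 1837] [[0.5593, -0.2337], [0.5582, -0.2273], [0.5529, -0.1958]]
22.1 [ 0.5517 -0.1905  0.1209] [ 0.306  0.291 -0.101  0.007  0.002 -0.001] [0.59 0.57 0.5 ]
```

Released. The sticker moved by only 0.5 px, so the dish stayed put and the force is zero. I rise and go to the middle rocker with the fingers shut.

step_arm(commands=[85, 0, 0, 0.03, 0, 0, 0, 85, 0, 0, 0.09, 0, 0, 0, 85, 0, 0, 0.17, 0, 0, 0, 85, 0, 0, 0.19, 0, 0, 0, 60, -0.006, 0.06, 0.19, 0, 0, 0, 30, -0.015, 0.15, 0.19, 0, 0, 0, 0, -0.025, 0.25, 0.19, 0, 0, 0, 0, -0.035, 0.35, 0.19, 0, 0, 0, 0, -0.045, 0.45, 0.19, 0, 0, 0, 0, -0.055, 0.54, 0.19, 0, 0, 0], squeeze=20)

```text
clock: 23.4
position: [0.518, 0.1357, 0.2355]
ee_rot: [0.645, 0.764, 0.0, 0.0]
ft_force: [2.3, 0.9, 0.3]
grip_width: 0.003
grasp_force: 0.0
```

step_arm(commands=[0, -0.005, 0.05, 0, 0, 0, 0, 0, -0.005, 0.0815, 0, 0, 0, 0, 0, -0.005, 0.0815, -0.05, 0, 0, 0, 0, -0.005, 0.0815, -0.1, 0, 0, 0, 0, -0.005, 0.0815, -0.15, 0, 0, 0, 0, -0.005, 0.0815, -0.2, 0, 0, 0, 0, -0.005, 0.0815, -0.24, 0, 0, 0, 0, -0.005, 0.0815, -0.24, 0, 0, 0, 0, -0.005, 0.0815, -0.24, 0, 0, 0, 0, -0.005, 0.0815, -0.24, 0, 0, 0])

```text
clock: 24.65
position: [0.5164, 0.1826, 0.0922]
ee_rot: [0.645, 0.764, 0.001, 0.001]
ft_force: [0.1, 0.7, 0.3]
grip_width: 0.002
grasp_force: 0.0
```

```bash
python3 w.py w8; python3 - <<'E'
from h import *
a=cv2.imread("pics/w8.png");b=camera("scene")[150:240,190:330,::-1];t=camera("top")[130:210,145:340,::-1]
cv2.imwrite("pics/c8.png",np.hstack([cv2.resize(a,(400,300)),np.vstack([cv2.resize(b,(400,257),interpolation=2),cv2.resize(t,(400,164),interpolation=2)])[:300]])if 0 else np.vstack([np.hstack([cv2.resize(a,(400,300)),cv2.resize(b,(400,300),interpolation=2)]),cv2.resize(t,(800,290),interpolation=2)]))
E
```

```text
24.65 [0.5164 0.1826 0.0922] [[-0.167, 0.986, 0.002], [0.986, 0.167, 0.0], [0.0, 0.002, -1.0]] [0.14 0.69 0.28] [ 0.    0.    0.    0.01  0.   -0.01 -0.  ]
red [227.6  41.4] [200, 23, 54, 37, 1726] [[0.4826, 0.2875], [0.484, 0.2854], [0.4909, 0.275]]
red [227.6 221.7] [205, 207, 49, 31, 1232] [[0.4988, 0.1812], [0.4991, 0.186], [0.5009, 0.2095]]
pink [388.8  50.6] [350, 9, 78, 84, 5103] [[0.5765, 0.3032], [0.5718, 0.3001], [0.5488, 0.2847]]
```

View pics/c8.png

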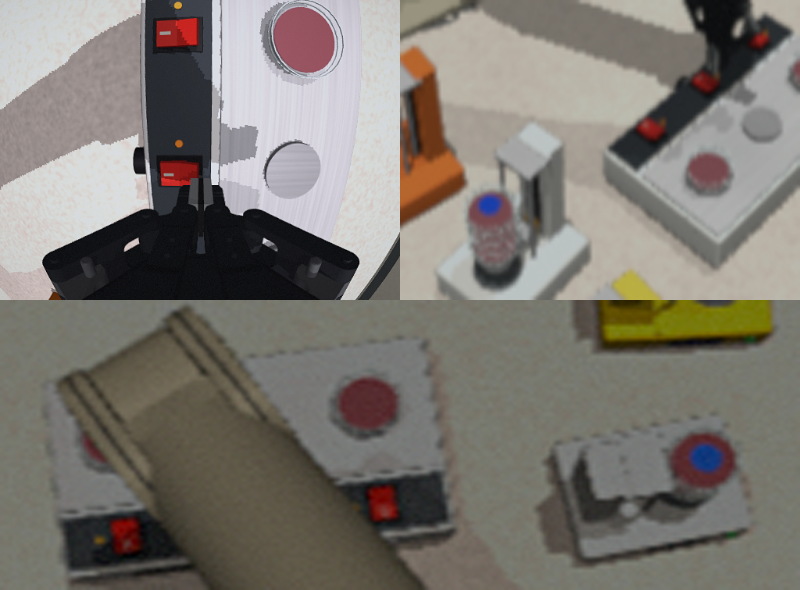

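The dish sits squarely on the pile (scene inset 490,205; top view 705,458). The shut fingertips are over the rear end of the middle rocker (wrist inset about 200,190). I shift 2 mm forward and press.

step_arm(commands=[0, -0.003, 0, -0.01, 0, 0, 0, 0, -0.003, 0, -0.02, 0, 0, 0, 0, -0.003, 0, -0.03, 0, 0, 0, 0, -0.003, 0, -0.035, 0, 0, 0, 0, -0.003, 0, -0.039, 0, 0, 0, 0, -0.003, 0, -0.042, 0, 0, 0, 0, -0.003, 0, -0.045, 0, 0, 0, 0, -0.003, 0, -0.047, 0, 0, 0, 0, -0.003, 0, -0.047, 0, 0, 0, 0, -0.003, 0, -0.047, 0, 0, 0])

```text
clock: 26.05
position: [0.514, 0.1825, 0.0628]
ee_rot: [0.645, 0.764, 0.0, 0.0]
ft_force: [2.5, 1.1, 3.3]
grip_width: 0.002
grasp_force: 1.7
```

```bash
python3 f.py
```

```text
26.5 [0.514  0.1825 0.0629] [ 2.839  0.523  4.234  0.176 -0.567 -0.017] [0.51 0.29 0.75]
```

step_arm(commands=[0, 0, 0, -0.001, 0, 0, 0, 0, 0, 0, -0.002, 0, 0, 0, 0, 0, 0, -0.003, 0, 0, 0, 0, 0, 0, -0.003, 0, 0, 0, 0, 0, 0, -0.003, 0, 0, 0, 0, 0, 0, -0.003, 0, 0, 0, 0, 0, 0, -0.003, 0, 0, 0, 0, 0, 0, -0.003, 0, 0, 0, 0, 0, 0, -0.003, 0, 0, 0, 0, 0, 0, -0.003, 0, 0, 0])

```text
clock: 27.8
position: [0.5141, 0.1825, 0.0625]
ee_rot: [0.645, 0.764, 0.0, 0.001]
ft_force: [-4.6, -2.2, 22.4]
grip_width: -0.001
grasp_force: 11.3
```

```bash
python3 f.py
```

```text
28.25 [0.5141 0.1825 0.0625] [-4.5880e+00 -2.6580e+00  2.2638e+01 -5.6700e-01  1.0190e+00  1.5000e-02] [0.43 0.49 0.43]
```

That is a hard stop at 22 N with the wing level at z 0.0625, so it is pressed fully over. I rise clear and verify numerically, since the picture allowance is used up.

step_arm(commands=[0, 0, 0, 0.02, 0, 0, 0, 0, 0, 0, 0.06, 0, 0, 0, 0, 0, 0, 0.12, 0, 0, 0, 0, 0, 0, 0.173, 0, 0, 0, 0, 0.06, 0.01, 0.173, 0, 0, 0, 0, 0.127, 0.023, 0.173, 0, 0, 0, 0, 0.127, 0.023, 0.173, 0, 0, 0, 0, 0.127, 0.023, 0.173, 0, 0, 0, 85, 0.127, 0.023, 0.173, 0, 0, 0, 85, 0.127, 0.023, 0.173, 0, 0, 0])

```text
clock: 29.55
position: [0.5896, 0.196, 0.165]
ee_rot: [0.645, 0.764, -0.0, 0.0]
ft_force: [-0.9, -0.8, 1.4]
grip_width: 0.421
grasp_force: 0.0
```

```bash
python3 w.py w9; python3 - <<'E'
from h import *
for f in("w2","w9"):
    im=cv2.cvtColor(cv2.imread(f"pics/{f}.png"),cv2.COLOR_BGR2HSV).astype(int)
    for r0 in((45,80),(172,206)):
        p=im[r0[0]:r0[1],120:185];m=((p[...,0]<8)|(p[...,0]>172))&(p[...,1]>150)&(p[...,2]>60)
        print(f,r0,[int(np.median(p[:,i,2][m[:,i]])) if m[:,i].sum()>8 else 0 for i in range(0,65,3)])
t=cv2.cvtColor(cv2.imread("pics/top0.png"),cv2.COLOR_BGR2RGB)
for n,im in(("before",t),("after",camera("top"))):
    for k,m in masks(im).items(): print(n,k,[(b[0].tolist(),b[1][4]) for b in blobs(m,20) if 130<b[0][0]<350 and 130<b[0][1]<210])
E
```

```text
29.55 [0.5896 0.196  0.165 ] [[-0.167, 0.986, 0.0], [0.986, 0.167, -0.0], [-0.0, 0.0, -1.0]] [-0.92 -0.83  1.36] [-0.    0.    0.   -0.01  0.   -0.    0.  ]
red [147.5  65.7] [132, 53, 31, 26, 676] [[0.4822, 0.2876], [0.4865, 0.2867], [0.5078, 0.2825]]
red [156.4 190.4] [139, 179, 35, 24, 711] [[0.5025, 0.1808], [0.5059, 0.1848], [0.5227, 0.2044]]
pink [263.2  60.1] [231, 29, 66, 63, 3264] [[0.5771, 0.3036], [0.5771, 0.302], [0.5773, 0.2942]]
pink [264.4 297.7] [239, 279, 52, 39, 1630] [[0.6166, 0.0855], [0.6148, 0.0938], [0.6061, 0.1346]]
w2 (45, 80) [0, 0, 0, 0, 123, 120, 121, 121, 121, 115, 115, 114, 114, 115, 75, 0, 0, 0, 0, 0, 0, 0]
w2 (172, 206) [0, 0, 0, 0, 0, 0, 153, 184, 183, 183, 183, 179, 174, 173, 173, 175, 102, 0, 0, 0, 0, 0]
w9 (45, 80) [0, 0, 0, 0, 114, 127, 128, 128, 128, 129, 121, 121, 121, 121, 98, 68, 0, 0, 0, 0, 0, 0]
w9 (172, 206) [0, 0, 0, 0, 0, 0, 0, 195, 193, 193, 193, 193, 194, 194, 194, 194, 194, 181, 0, 0, 0, 0]
before red [([237.8, 185.2], 40), ([206.5, 190.0], 43), ([175.1, 194.4], 43)]
before pink [([234.1, 158.1], 170), ([203.1, 163.9], 116), ([172.1, 167.5], 170), ([314.9, 174.8], 181)]
before blue [([202.4, 162.9], 40)]
after red []
after pink [([235.0, 157.7], 143), ([172.2, 167.6], 170), ([315.5, 174.4], 130)]
after blue [([316.6, 173.1], 45)]
```

The middle rocker's shading has changed: the raised rear end face is gone. The left rocker and the wet dishes are unchanged, and the ready dish is at the pile position. Handing in.

```bash
python3 -c "
from workcell import *
print(hand_in())"
```

```text
the job is handed in; nothing more can be done
None
```

The job is handed in: the ready dish was released resting on the loader's pile after a gentle touch, and the middle rocker was then pressed over to a hard stop; the other two rockers and everything else were left untouched (the right one was not checked after the press).

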